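# Turn a folded cover plate over on the turning board

### The arm

A 7-joint arm with a two-finger parallel gripper is mounted at the origin on the work surface. World frame = base frame: x ahead of the robot, y to its left, z up, the work surface at z = 0. Lengths are in m, angles in rad, forces in N, time in s.
With the tool pointing down it reaches from about 0.35 to 0.9 m from the base axis. Payload 7.2 kg.
Tool frame: the origin (TCP) lies on the mounting face of the last link; the fingertips stand 173 mm ahead of it and the grasp point (between the pads) lies 155 mm ahead of it; z points along the fingers, y is the direction in which the jaws open and shut (so a half turn about z gives the same grasp; the last joint's range is limited). The gripper opens to 85 mm and grips with 20 to 120 N. Pads are 22 mm wide; open, the fingers measure 114 mm over their backs; the gripper's body (76 mm by 85 mm) begins 54 mm behind the grasp point. The pads swing forward as they close: fully open they stand 13 mm farther back than shut.
Start: joints at [-1.196, 0.411, -0.013, 1.596, 0.006, 1.134, -0.082], TCP at [0.268, 0.565, 0.405] pointing down, gripper open.
Joint ranges: [-2.95, 2.95], [-0.29, 1.99], [-1.47, 1.44], [0.14, 2.54], [-1.03, 4.17], [0.13, 1.85], [-2.86, 2.86]. Speed limits (rad/s): [2.39, 2.39, 3.01, 3.01, 3.14, 3.14, 3.14].

### API

Orientations are given as a unit quaternion [x, y, z, w].
In Python, from workcell import manip gives the robot as it stands. The module is installed in compiled form; this text tells all that it offers.
- The arm moves only by the tool apply_moves, never from a script. Its arguments are lists of equal length, an entry for each row: "travel": the shift along the tool's x, y, z normalised to -1 to 1, where 1 is 40 cm, a list of three; "angular": the turn, a rotation vector about the tool's x, y, z normalised to -1 to 1, where 1 is pi/2 rad, a list of three; "jaw": the closure, from 0 (fully open) to 1 (shut). A call has 1 to 20 rows; each row is the pose to reach, as a shift and turn from the pose commanded when the call began, along the tool's axes at that moment; what a row does not reach only later rows make up. A row lasts 1/10 s, in which the tool goes at most 50 mm and 8.59 degrees, less where a joint would pass 70% of its speed; a pose out of reach is approached as far as the arm can. A call with a number of a shift or a turn outside -1 to 1 is refused whole. A call with a gripper value outside its range is refused whole. The fingers move at their own pace and stop on an object; the grip force is fixed at half the most. Time passes only in rows, so rows that repeat a pose let the fingers close. It gives the time, the measured TCP pose, the force and the opening at its end, in the units of the state.
- manip.get_obs(): the state, without advancing time (a new reading comes with each control period).
- manip.grab_frame(name): name is "side" or "top" or "wrist"; returns a dict with "frame" (384x512x3 uint8, red, green, blue), "mtx" (3x3 intrinsics, pixels), "k1" (the pictures are not rectified: a ray, as slopes to the right and down, at radius r is drawn at 1 + k1 r^2 times it, then the intrinsics apply), "pose" (4x4, takes a point from camera to world coordinates). Camera axes: x right, y up, looking along -z (the intrinsics and any distortion apply to the point x, -y, -z); pixel columns grow to the right and rows downward; lengths in m; the calibration is good to about 2 mm. A picture is of the moment at which its call begins. There is no depth.
- manip.close_job(): hands the job in, once; it reports no verdict.
The state is a dict: "time": time; "joint_positions": joint angles; "qd": joint speeds; "joint_torque": joint torques, N m; "tool_pos": TCP position; "orientation": TCP orientation; "contact_force": force on the tool from outside, world axes, zero at the start; "moment": the same for the moment, N m; "gripper_width": finger opening in m.
Only numpy, scipy, OpenCV 4.12 (cv2) and the standard library are available. Lean on these libraries where they do the work, as an engineer would, in place of code of your own. Each camera call takes 0.05 s, during which the arm holds its last target. There are 200 camera calls.

### The job

Turn the folded steel cover plate over without gripping or lifting it: gently push it along the wooden turning board with the fingertips until its far edge is up against the step, keep pushing its lip up and over so that the plate tips up on that edge and flips, and leave it lying flat, face down, on the raised part of the board with its lip hanging over the board's far end. Leave everything else where it stands.

Things in the scene. Friction and masses are not known exactly. Their poses are not given: they have to be found in the camera images.
- board: fixed wooden board, 175 mm long (x) by 130 mm wide (y). Origin on the bench under the middle of the step. x = -125 to 0 mm: lower deck, top 30 mm above the bench; x = 0 to 50 mm: raised platen, top 36 mm above the bench, so at x = 0 a 6 mm step faces -x. Beyond x = 50 mm the board ends: free bench. Its x axis points away from the robot within 0.4 rad.
- cover: loose folded steel plate, 0.17-0.28 kg: flat, 70 mm (x) by 100 mm (y), 4 mm thick, with a 4 mm thick lip along its whole -x edge, standing to 24 mm above the underside. Origin: middle of the underside; z: normal, to the lip's side. It starts on the lower deck, lip up and nearest the robot, far edge 18-40 mm short of the step, within 0.15 rad of the board's axes. Turned over, z points down.
- cover_heel (a point): middle of the cover's far edge (the one opposite the lip), at (35, 0, 2) mm in the cover's frame: the edge to be pushed against the step and tipped about.
- cover_lip (a point): middle of the outer face of the cover's lip, at (-35, 0, 14) mm in the cover's frame. With the far edge held against the step, a fingertip kept pressed lightly on this face and moved up and over on an arc about the foot of the step carries the lip along by friction; just past upright the plate falls over by itself.
- stop (a point): foot of the step at the middle of its width, at (0, 0, 30) mm in the board's frame.
- collar: bystander: loose steel shaft collar, 42 mm diameter, 16 mm high, on the bench beside the board; origin at its underside.
- blade: bystander: loose steel two-bladed stirrer, 122 mm long, 22 mm high, on the bench on the other side of the board; origin at the underside of its hub.
- tape: bystander: roll of tape, 90 mm diameter, 48 mm high; origin at its underside.
- spanner: bystander: spanner 160 mm long, lying on the bench.
- amber: bystander: amber bottle, 62 mm diameter, 230 mm high; origin at its underside.
- cleaner: bystander: white bottle, 72 mm diameter, 170 mm high; origin at its underside.
- bolts: bystander: grey open box 120 x 90 x 50 mm; origin at its underside.
Not all that is in view belongs to the job. Leave any turquoise look-alike of the cover alone.

How it is judged:
On the way, in this order (a step that is already met when the one before it is completed fails the run):
1. the cover, still lip up, has its far edge against the step (x of cover_heel in the frame of board between -0.01 and 0.006 m and angle between cover's own z axis and vertical below 0.7 rad), for 0.05 s.
2. the cover stands tipped up on that edge at the step (x of cover_heel in the frame of board between -0.015 and 0.015 m and height (world z) of cover_heel below 0.048 m and angle between cover's own z axis and vertical between 0.9 and 2.2 rad), for 0.05 s.
At the end, for the whole second after the job is handed in: the cover lies face down and flat (within 0.1 rad) at rest on the platen, its upturned underside 37 to 43 mm above the bench, its lip past the board's far end by no more than 35 mm and its middle within 45 mm of the board's centre line (angle between cover's own z axis and vertical above 3.04 rad and z of cover in the frame of board between 0.037 and 0.043 m and x of cover_lip in the frame of board between 0.05 and 0.085 m and y of cover in the frame of board between -0.045 and 0.045 m and linear speed of cover below 0.02 m/s); the robot touches nothing.
It fails at once if the cover is lifted: its far edge rises more than 35 mm above the lower deck (height (world z) of cover_heel above 0.065 m).
It fails at once if the cover is lifted: its middle rises more than 60 mm above the lower deck (height (world z) of cover above 0.09 m).
It fails at once if the cover is gripped or pressed hard: more than 35 N from the fingers (contact force between the fingers and cover above 35 N).
It fails at once if a bystander is moved by more than 15 mm (distance of any of collar, blade, tape, spanner, amber, cleaner, bolts from where it was at the start of the episode above 0.015 m).
It also fails if it takes over 40 s, if anything falls off the work surface, if the arm or the gripper's body presses on something with over 40 N, if the wrist force passes 120 N, or if a joint passes its speed limit or range.

## Working session

There is one attempt and no reset: what is moved stays moved. The work goes in short steps, Python scripts to look and compute and a tool call to move; the robot and the scene stay as the last step left them, time stands still between calls to the robot, and variables do not carry over. Pictures are saved under pics/ and viewed, about 8 in all and at most 12, crops included, and the job is handed in when it is done.

Besides the shell and the picture viewer there is one more tool, called after ">>>" as a command line: name --argument value ..., lists and objects as JSON in quotes. apply_moves: Moves the arm, as the interface text tells. Scaled input: -1 to 1 covers 40 cm each way for a shift and pi/2 rad each way for a turn. Its arguments: {"type":"object","properties":{"travel":{"type":"array","items":{"type":"array","items":{"type":"number"}}},"angular":{"type":"array","items":{"type":"array","items":{"type":"number"}}},"jaw":{"type":"array","items":{"type":"number"}}},"required":["travel","angular","jaw"]}

```bash
mkdir -p pics
cat > h.py <<'E'
import numpy as np, cv2
from workcell import manip
from scipy.spatial.transform import Rotation as R
def grab(n,fn=None):
    f=manip.grab_frame(n)
    if fn: cv2.imwrite('pics/'+fn,f['frame'][:,:,::-1])
    return f
def ray(f,uv):
    K=np.array(f['mtx'],float);k=f['k1']
    p=np.array([(uv[0]-K[0,2])/K[0,0],(uv[1]-K[1,2])/K[1,1]]);q=p.copy()
    for _ in range(30): q=p/(1+k*(q@q))
    T=np.array(f['pose']);return T[:3,3],T[:3,:3]@np.array([q[0],-q[1],-1])
def onplane(f,uv,z):
    o,d=ray(f,uv);return o+d*(z-o[2])/d[2]
def proj(f,P):
    T=np.array(f['pose']);c=T[:3,:3].T@(np.array(P)-T[:3,3]);q=np.array([c[0],-c[1]])/-c[2]
    q=q*(1+f['k1']*(q@q));K=np.array(f['mtx']);return np.array([K[0,0]*q[0]+K[0,2],K[1,1]*q[1]+K[1,2]])
E
python3 - <<'E'
from h import *
a=grab('top','top0.png');b=grab('side','side0.png')
print(manip.get_obs())
for f in(a,b):print(f['mtx'],f['k1'],f['pose'])
E
```

```text
{'time': 0.1, 'joint_positions': array([-1.19621904,  0.41180906, -0.01272807,  1.59693483,  0.00559542,
        1.13434003, -0.08219476]), 'qd': array([ 0.00039783, -0.00300755,  0.00082684, -0.00339224,  0.00054629,
       -0.00076075,  0.00068497]), 'joint_torque': array([ 2.57232772e-03, -6.01830196e+01,  6.84466772e-01, -3.00090587e+01,
        1.41041281e-02,  6.45492895e-03, -8.71212052e-06]), 'tool_pos': array([0.26770815, 0.56454756, 0.40395412]), 'orientation': array([ 2.19563998e-01,  9.75597828e-01, -7.18819476e-04, -1.14372395e-04]), 'contact_force': array([0.99228132, 0.24812624, 0.14252256]), 'moment': array([-0.01954178, -0.03374599,  0.01359311]), 'gripper_width': 0.08532832949460495}
[[495.49586753   0.         256.57736353]
 [  0.         495.49586753 189.54663745]
 [  0.           0.           1.        ]] -0.18312763072175994 [[ 0.02444613  0.98735462 -0.15663089  0.3548247 ]
 [-0.99970003  0.02437847 -0.00235326  0.02353269]
 [ 0.00149492  0.15664143  0.98765441  1.47452616]
 [ 0.          0.          0.          1.        ]]
[[454.36020176   0.         252.11239146]
 [  0.         454.36020176 186.53507873]
 [  0.           0.           1.        ]] -0.043839910211054475 [[ 0.91355865  0.25066877 -0.3202745   0.15514838]
 [-0.4064964   0.5374297  -0.73887076 -0.92901952]
 [-0.0130868   0.8051922   0.59286951  0.81720542]
 [ 0.          0.          0.          1.        ]]
```

View pics/top0.png

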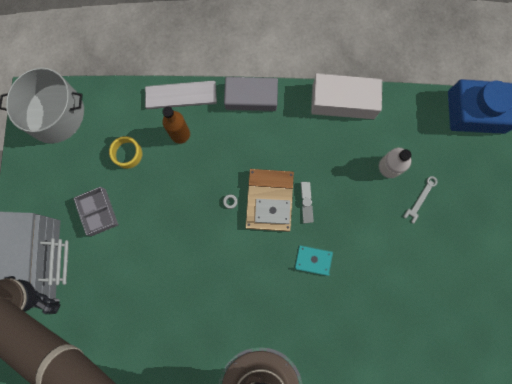

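View pics/side0.png

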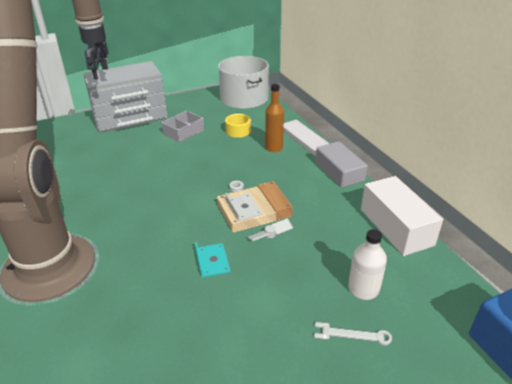

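The top view shows the board around (270,200), with its dark platen at the far end. The grey cover is at (272,211), the collar at (230,201), the blade at (307,202), and the turquoise decoy at (314,261). I'll crop in and segment next.

Run:
```python
from h import *
a=cv2.imread('pics/top0.png');b=cv2.imread('pics/side0.png')
A=cv2.resize(a[160:240,215:325],None,fx=5,fy=5,interpolation=cv2.INTER_CUBIC)
B=cv2.resize(b[170:250,205:305],None,fx=5,fy=5,interpolation=cv2.INTER_CUBIC)[:, :]
cv2.imwrite('pics/crop0.png',cv2.resize(np.vstack([A[:, :500],B]),None,fx=.75,fy=.75))
f=grab('top')
hsv=cv2.cvtColor(a,cv2.COLOR_BGR2HSV)
for name,lo,hi,z in(('platen',(3,120,60),(13,255,190),.036),('deck',(10,70,120),(25,255,255),.030),('cover',(0,0,90),(180,60,230),.034)):
    m=cv2.inRange(hsv,lo,hi);m[:165]=0;m[238:]=0;m[:,:244]=0;m[:,298:]=0
    c=max(cv2.findContours(m,0,2)[0],key=cv2.contourArea)
    if name=='deck': c=cv2.convexHull(c)
    r=cv2.minAreaRect(c);print(name,cv2.contourArea(c),r)
    print(np.array([onplane(f,p,z)[:2] for p in cv2.boxPoints(r)]).round(4).tolist())
```

```text
platen 204.0 ((278.4896240234375, 178.6241455078125), (25.993236541748047, 15.612550735473633), 4.763641834259033)
[[0.5961, 0.0028], [0.6429, -0.0], [0.6384, -0.0768], [0.5916, -0.0736]]
deck 2550.0 ((269.36724853515625, 199.4911651611328), (43.769500732421875, 58.93583297729492), 3.814074993133545)
[[0.4711, 0.0564], [0.6463, 0.0496], [0.6408, -0.0804], [0.4657, -0.0713]]
cover 833.5 ((273.4171142578125, 209.0745849609375), (37.00141906738281, 42.152183532714844), 3.012787342071533)
[[0.4664, 0.0321], [0.5907, 0.0287], [0.5876, -0.0803], [0.4633, -0.0756]]
```

View pics/crop0.png

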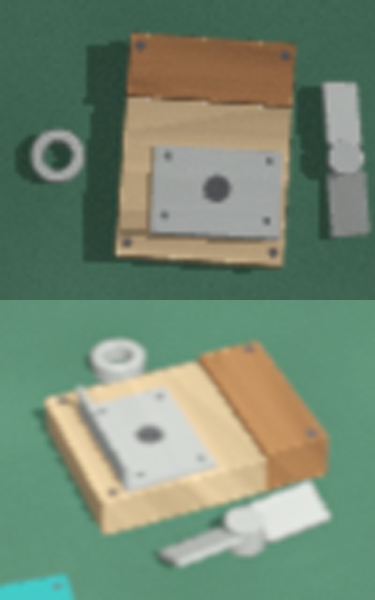

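The crop shows the cover corners at about (152,147), (282,152), (279,238) and (149,233) in crop pixels. The lip is on the near side, and the yaw is almost the same as the board's.

Run:
```python
from h import *
f=grab('top');g=grab('side')
yaw=-.043;ex=np.array([np.cos(yaw),np.sin(yaw)]);ey=np.array([-ex[1],ex[0]]);O=np.array([.5935,-.0130])
B=lambda P:[round(1000*float((P[:2]-O)@e),1) for e in(ex,ey)]
for n,p,z in(('fl',(152,147),.034),('fr',(282,152),.034),('nr',(279,238),.03),('nl',(149,233),.03)):
    print(n,B(onplane(f,(p[0]/3.75+215,p[1]/3.75+160),z)))
for n,p,z in(('side far-r',(215,466),.034),('side near-r liptop',(128,487),.03),('lip tl',(80,386),.054),('step',(266,460),.03)):
    print(n,B(onplane(g,(p[0]/3.75+205,(p[1]-300)/3.75+170),z)))
s=manip.get_obs();T=R.from_quat(s['orientation']).as_matrix();print(T.round(3))
# pre-push: tool centre 35 mm behind the lip, high
for bx,z in((-.16,.40),(-.16,.225)):
    W=np.r_[O+bx*ex-0.006*ey*0,z];print(W,(T.T@(W-s['tool_pos'])/.4).round(3))
```

```text
fl [-40.8, 40.6]
fr [-37.8, -61.2]
nr [-105.0, -63.0]
nl [-107.9, 38.4]
side far-r [-38.5, -68.0]
side near-r liptop [-102.6, -61.4]
lip tl [-104.9, 33.6]
step [-0.1, -71.4]
[[-0.904  0.429 -0.   ]
 [ 0.429  0.904 -0.001]
 [-0.    -0.001 -1.   ]]
[ 0.4336479  -0.00612212  0.4       ] [-0.986 -1.112  0.012]
[ 0.4336479  -0.00612212  0.225     ] [-0.986 -1.111  0.449]
```

>>> apply_moves --travel '[[-0.9,-0.95,0],[-0.9,-0.95,0],[-0.9,-0.95,0],[-0.9,-0.95,0],[-0.9,-0.95,0],[-0.9,-0.95,0],[-0.9,-0.95,0],[-0.9,-0.95,0],[-0.9,-0.95,0],[-0.9,-0.95,0],[-0.9,-0.95,0],[-0.9,-0.95,0],[-0.9,-0.95,0],[-0.9,-0.95,0],[-0.9,-0.95,0],[-0.9,-0.95,0]]' --angular '[[0,0,-0.2546],[0,0,-0.2546],[0,0,-0.2546],[0,0,-0.2546],[0,0,-0.2546],[0,0,-0.2546],[0,0,-0.2546],[0,0,-0.2546],[0,0,-0.2546],[0,0,-0.2546],[0,0,-0.2546],[0,0,-0.2546],[0,0,-0.2546],[0,0,-0.2546],[0,0,-0.2546],[0,0,-0.2546]]' --jaw '[0.5,0.5,0.5,0.5,0.5,0.5,0.5,0.5,0.5,0.5,0.5,0.5,0.5,0.5,0.5,0.5]'

```text
time: 1.85
tool_pos: [0.4301, 0.0681, 0.4046]
orientation: [0.02, 1.0, 0.0, -0.0]
contact_force: [-0.6, -0.1, -0.2]
gripper_width: 0.0427
```

>>> apply_moves --travel '[[-0.042,-0.215,0.1],[-0.042,-0.215,0.2],[-0.042,-0.215,0.3],[-0.042,-0.215,0.4],[-0.042,-0.215,0.4],[-0.042,-0.215,0.4],[-0.042,-0.215,0.4],[-0.042,-0.215,0.4]]' --angular '[[0,0,0],[0,0,0],[0,0,0],[0,0,0],[0,0,0],[0,0,0],[0,0,0],[0,0,0]]' --jaw '[0.5,0.5,0.5,0.5,0.5,0.5,0.5,0.5]'

```text
time: 2.65
tool_pos: [0.4444, -0.019, 0.2473]
orientation: [0.021, 1.0, 0.001, 0.002]
contact_force: [0.7, -0.1, -0.7]
gripper_width: 0.0425
```

Run:
```python
from h import *
f=grab('side');s=manip.get_obs();print(s['tool_pos'],s['joint_positions'].round(2),s['contact_force'])
T=R.from_quat(s['orientation']).as_matrix();P=s['tool_pos']+T@[0,0,.173];print(P,proj(f,P))
A=cv2.resize(f['frame'][110:250,170:310],None,fx=4,fy=4,interpolation=cv2.INTER_CUBIC)
w=grab('wrist')['frame']
cv2.imwrite('pics/s1.png',A[:,:,::-1]);cv2.imwrite('pics/w1.png',w[:,:,::-1])
```

```text
[ 0.44421854 -0.01906939  0.24702808] [-0.31  0.34  0.29  2.19 -0.16  0.63  1.63] [-0.07386112 -0.51549808  0.22496574]
[ 0.445019   -0.01887094  0.07403005] [216.16733931 200.31934977]
```

View pics/s1.png

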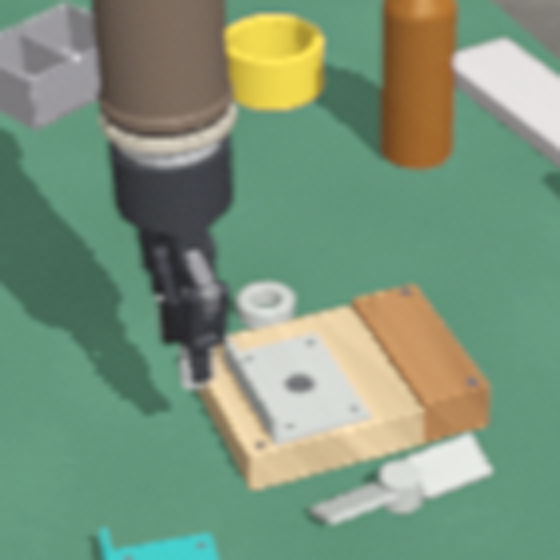

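The near fingertip is at about (203,380) in the crop, just behind and above the lip, and it's clear of the other objects. I'll lower it and push slowly.

>>> apply_moves --travel '[[0,0,0.04],[0,0,0.085],[0,0,0.085],[-0.02,0,0.085],[-0.04,0,0.085],[-0.055,0,0.085],[-0.065,0,0.085],[-0.075,0,0.085],[-0.085,0,0.085],[-0.095,0,0.085],[-0.105,0,0.085],[-0.115,0,0.085],[-0.125,0,0.085],[-0.125,0,0.085]]' --angular '[[0,0,0],[0,0,0],[0,0,0],[0,0,0],[0,0,0],[0,0,0],[0,0,0],[0,0,0],[0,0,0],[0,0,0],[0,0,0],[0,0,0],[0,0,0],[0,0,0]]' --jaw '[0.5,0.5,0.5,0.5,0.5,0.5,0.5,0.5,0.5,0.5,0.5,0.5,0.5,0.5]'

```text
time: 4.15
tool_pos: [0.4941, -0.0217, 0.2107]
orientation: [0.021, 1.0, -0.0, 0.0]
contact_force: [0.3, -0.3, 0.1]
gripper_width: 0.0427
```

Run:
```python
from h import *
f=grab('side');s=manip.get_obs();print(s['tool_pos'],s['contact_force'])
A=cv2.resize(f['frame'][150:250,190:310],None,fx=5,fy=5,interpolation=cv2.INTER_CUBIC)
cv2.imwrite('pics/s2.png',A[:,:,::-1])
```

```text
[ 0.49381544 -0.02170884  0.21073885] [-0.66444346  0.1680997  -0.29708109]
```

View pics/s2.png

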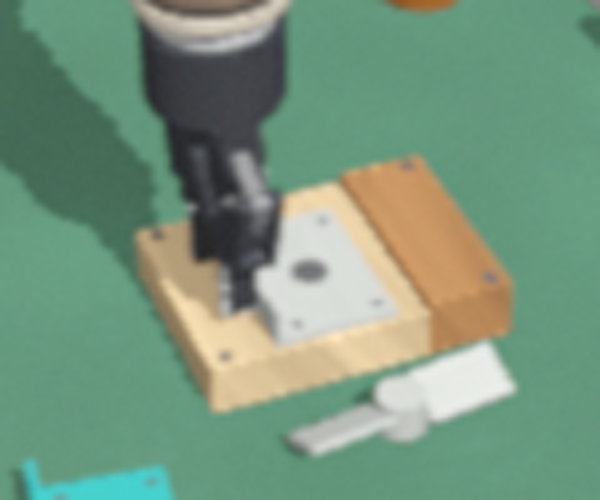

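Run:
```python
from h import *
f=grab('side')
yaw=-.043;ex=np.array([np.cos(yaw),np.sin(yaw)]);ey=np.array([-ex[1],ex[0]]);O=np.array([.5935,-.0130])
for p in((398,315),(430,312)):print((onplane(f,(p[0]/5+190,p[1]/5+150),.034)[:2]-O)@np.c_[ex,ey])
for z in(.035,.04,.045,.05):
  for dx in(-.011,.011): print(z,dx,((proj(f,[.494+dx,-.057,z])-[190,150])*5).round(0))
```

```text
[-0.01841617 -0.07051759]
[-0.0014724  -0.07478123]
0.035 -0.011 [227. 331.]
0.035 0.011 [265. 319.]
0.04 -0.011 [226. 323.]
0.04 0.011 [264. 312.]
0.045 -0.011 [226. 316.]
0.045 0.011 [264. 305.]
0.05 -0.011 [226. 309.]
0.05 0.011 [264. 298.]
```

Tip height is about 44 mm and the gap left to the step is about 17 mm. I'll push on until I feel contact.

>>> apply_moves --travel '[[-0.008,0,0],[-0.016,0,0],[-0.024,0,0],[-0.03,0,0],[-0.035,0,0],[-0.038,0,0],[-0.041,0,0],[-0.044,0,0],[-0.044,0,0]]' --angular '[[0,0,0],[0,0,0],[0,0,0],[0,0,0],[0,0,0],[0,0,0],[0,0,0],[0,0,0],[0,0,0]]' --jaw '[0.5,0.5,0.5,0.5,0.5,0.5,0.5,0.5,0.5]'

```text
time: 5.15
tool_pos: [0.5111, -0.0224, 0.2107]
orientation: [0.021, 1.0, -0.0, 0.0]
contact_force: [-0.7, -0.4, 0.4]
gripper_width: 0.0427
```

>>> apply_moves --travel '[[-0.002,0,0],[-0.004,0,0],[-0.005,0,0],[-0.005,0,0]]' --angular '[[0,0,0],[0,0,0],[0,0,0],[0,0,0]]' --jaw '[0.5,0.5,0.5,0.5]'

```text
time: 5.55
tool_pos: [0.5118, -0.0225, 0.2104]
orientation: [0.021, 1.0, 0.0, -0.002]
contact_force: [-7.5, -0.1, 4.7]
gripper_width: 0.0425
```

The heel is against the step, with 7.5 N on the tool. Next I'll compute the arc table.

```bash
cat > arc.py <<'E'
import numpy as np
def tab(t0,ts,p=2.5,h=14,p0=1.7):
    def pos(t,p):
        c,s=np.cos(np.radians(t)),np.sin(np.radians(t))
        return np.array([-4*s-70*c+h*s+p*c,70*s+h*c-p*s])
    z=pos(t0,p0)
    return [[round(-d[0]/400,4),0,round(-d[1]/400,4)] for d in (pos(t,p)-z for t in ts)]
E
python3 -c "
from arc import *
print(tab(0,[0,3,6,9,12,15,18,20,20]))"
```

```text
[[np.float64(-0.002), 0, np.float64(-0.0)], [np.float64(-0.0035), 0, np.float64(-0.0088)], [np.float64(-0.0055), 0, np.float64(-0.0174)], [np.float64(-0.008), 0, np.float64(-0.026)], [np.float64(-0.0109), 0, np.float64(-0.0343)], [np.float64(-0.0142), 0, np.float64(-0.0425)], [np.float64(-0.018), 0, np.float64(-0.0504)], [np.float64(-0.0207), 0, np.float64(-0.0556)], [np.float64(-0.0207), 0, np.float64(-0.0556)]]
```

>>> apply_moves --travel '[[-0.002,0,0],[-0.0035,0,-0.009],[-0.0055,0,-0.0175],[-0.008,0,-0.026],[-0.011,0,-0.0345],[-0.0142,0,-0.0425],[-0.018,0,-0.0505],[-0.0205,0,-0.0555],[-0.0205,0,-0.0555]]' --angular '[[0,0,0],[0,0,0],[0,0,0],[0,0,0],[0,0,0],[0,0,0],[0,0,0],[0,0,0],[0,0,0]]' --jaw '[0.5,0.5,0.5,0.5,0.5,0.5,0.5,0.5,0.5]'

```text
time: 6.45
tool_pos: [0.519, -0.0228, 0.2322]
orientation: [0.021, 1.0, 0.0, -0.003]
contact_force: [-10.0, 0.1, 2.5]
gripper_width: 0.0427
```

Run:
```python
from h import *
f=grab('side');s=manip.get_obs();print(s['tool_pos'],s['contact_force'],s['joint_positions'].round(2))
A=cv2.resize(f['frame'][150:250,190:310],None,fx=5,fy=5,interpolation=cv2.INTER_CUBIC)
cv2.imwrite('pics/s3.png',A[:,:,::-1])
```

```text
[ 0.51892371 -0.02279004  0.23206982] [-9.46312505  0.14623374  2.07768942] [-0.26  0.47  0.27  2.02 -0.19  0.68  1.66]
```

View pics/s3.png

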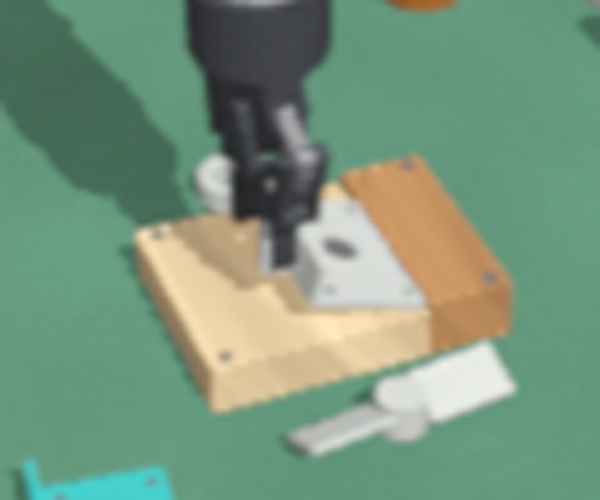

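The plate is tilted about 20° and its heel is at the step (about (420,305) in the crop). The force is steady at about 10 N, so I'll carry on.

```bash
python3 -c "
from arc import *
for q in tab(20,[23,26,29,32,35,38,41,44,47,50,53,55],p0=2.5): print(*map(float,q))
print()
for q in tab(55,[58,61,64,67,70,73,76,79,82,85,88],p0=2.5): print(*map(float,q))"
```

```text
-0.0045 0.0 -0.0075
-0.0093 0.0 -0.0148
-0.0146 0.0 -0.0218
-0.0202 0.0 -0.0285
-0.0261 0.0 -0.0349
-0.0324 0.0 -0.0409
-0.0391 0.0 -0.0465
-0.046 0.0 -0.0518
-0.0532 0.0 -0.0567
-0.0607 0.0 -0.0612
-0.0684 0.0 -0.0652
-0.0737 0.0 -0.0677

-0.0081 0.0 -0.0033
-0.0164 0.0 -0.0063
-0.0248 0.0 -0.0087
-0.0334 0.0 -0.0107
-0.0421 0.0 -0.0122
-0.0509 0.0 -0.0133
-0.0597 0.0 -0.0139
-0.0687 0.0 -0.014
-0.0776 0.0 -0.0137
-0.0865 0.0 -0.0129
-0.0954 0.0 -0.0116
```

>>> apply_moves --travel '[[-0.0045,0,-0.0075],[-0.0093,0,-0.0148],[-0.0146,0,-0.0218],[-0.0202,0,-0.0285],[-0.026,0,-0.035],[-0.0325,0,-0.041],[-0.039,0,-0.0465],[-0.046,0,-0.052]]' --angular '[[0,0,0],[0,0,0],[0,0,0],[0,0,0],[0,0,0],[0,0,0],[0,0,0],[0,0,0]]' --jaw '[0.5,0.5,0.5,0.5,0.5,0.5,0.5,0.5]'

```text
time: 7.3
tool_pos: [0.5362, -0.0236, 0.2533]
orientation: [0.021, 1.0, 0.0, -0.005]
contact_force: [-18.8, 1.0, 19.3]
gripper_width: 0.0433
```

The force is up to 27 N, so I'll ease off along the normal.

>>> apply_moves --travel '[[0.003,0,-0.003],[0.003,0,-0.003]]' --angular '[[0,0,0],[0,0,0]]' --jaw '[0.5,0.5]'

```text
time: 7.5
tool_pos: [0.5368, -0.0236, 0.2551]
orientation: [0.022, 1.0, 0.0, -0.002]
contact_force: [-11.0, 0.2, 10.4]
gripper_width: 0.0428
```

Run:
```python
from h import *
f=grab('side');s=manip.get_obs();print(s['tool_pos'],s['contact_force'],s['joint_positions'].round(2))
A=cv2.resize(f['frame'][150:250,190:310],None,fx=5,fy=5,interpolation=cv2.INTER_CUBIC)
cv2.imwrite('pics/s4.png',A[:,:,::-1])
```

```text
[ 0.53679177 -0.02363416  0.25504055] [-10.20669658   0.15616933  10.62353441] [-0.27  0.46  0.28  1.97 -0.18  0.75  1.65]
```

View pics/s4.png

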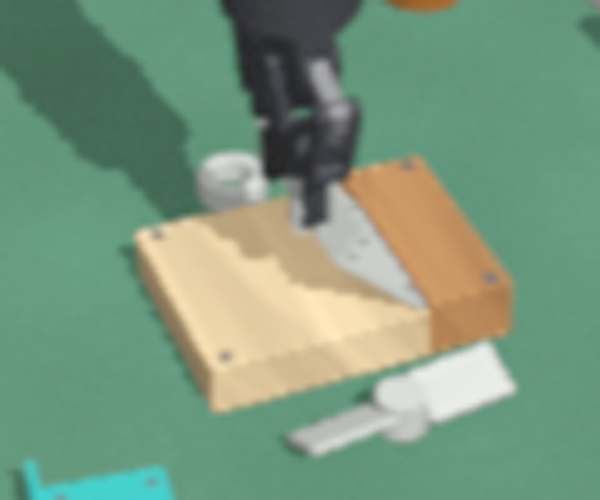

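It's at about 45°, heel still in the corner, at 15 N. I'll continue with the press tapering off.

```bash
python3 -c "
from arc import *
for t in [47,50,53,56,59,62]: print(*map(float,tab(44,[t],p=2.5-.07*(t-44),p0=2.5)[0]))"
```

```text
-0.0069 0.0 -0.0053
-0.014 0.0 -0.0102
-0.0215 0.0 -0.0147
-0.0292 0.0 -0.0188
-0.0372 0.0 -0.0225
-0.0454 0.0 -0.0258
```

>>> apply_moves --travel '[[-0.007,0,-0.0053],[-0.014,0,-0.0102],[-0.0215,0,-0.0147],[-0.029,0,-0.0188]]' --angular '[[0,0,0],[0,0,0],[0,0,0],[0,0,0]]' --jaw '[0.5,0.5,0.5,0.5]'

```text
time: 7.95
tool_pos: [0.5489, -0.0242, 0.2632]
orientation: [0.022, 1.0, 0.0, -0.001]
contact_force: [-10.3, 0.7, 16.4]
gripper_width: 0.0428
```

```bash
python3 -c "
from arc import *
for t in [59,62,65,68,71,74,77,80]: print(*map(float,tab(56,[t],p=1.4-.09*(t-56),p0=2)[0]))"
```

```text
-0.0071 0.0 -0.0051
-0.0153 0.0 -0.0085
-0.0237 0.0 -0.0116
-0.0323 0.0 -0.0141
-0.041 0.0 -0.0162
-0.05 0.0 -0.0179
-0.0591 0.0 -0.0191
-0.0682 0.0 -0.0198
```

>>> apply_moves --travel '[[-0.007,0,-0.005],[-0.0153,0,-0.0085],[-0.0237,0,-0.0116],[-0.0323,0,-0.0141]]' --angular '[[0,0,0],[0,0,0],[0,0,0],[0,0,0]]' --jaw '[0.5,0.5,0.5,0.5]'

```text
time: 8.35
tool_pos: [0.5634, -0.0248, 0.2694]
orientation: [0.022, 1.0, 0.0, 0.001]
contact_force: [-3.1, 0.3, 9.9]
gripper_width: 0.0428
```

Run:
```python
from h import *
f=grab('side');s=manip.get_obs();print(s['tool_pos'],s['contact_force'],s['joint_positions'].round(2))
A=cv2.resize(f['frame'][150:250,190:310],None,fx=5,fy=5,interpolation=cv2.INTER_CUBIC)
cv2.imwrite('pics/s5.png',A[:,:,::-1])
```

```text
[ 0.56402919 -0.02473288  0.2696663 ] [-3.05025905  0.22505981 10.54889941] [-0.26  0.47  0.29  1.9  -0.18  0.8   1.65]
```

View pics/s5.png

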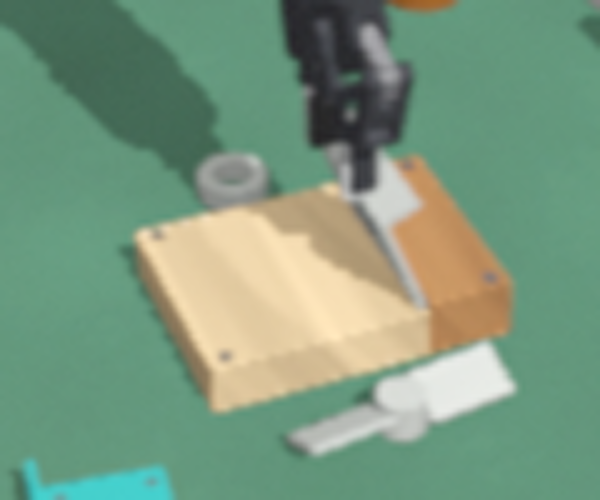

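It's at about 70° with 11 N. I'll carry on past upright.

```bash
python3 -c "
from arc import *
for t in [71,74,77,80,83,86,89,92,95]: print(*map(float,tab(68,[t],p=1,p0=1)[0]))"
```

```text
-0.0089 0.0 -0.0014
-0.0179 0.0 -0.0024
-0.027 0.0 -0.0029
-0.0361 0.0 -0.0029
-0.0452 0.0 -0.0024
-0.0543 0.0 -0.0015
-0.0634 0.0 -0.0
-0.0724 0.0 0.0019
-0.0814 0.0 0.0043
```

>>> apply_moves --travel '[[-0.009,0,-0.0014],[-0.018,0,-0.0024],[-0.027,0,-0.003],[-0.036,0,-0.003],[-0.045,0,-0.0024]]' --angular '[[0,0,0],[0,0,0],[0,0,0],[0,0,0],[0,0,0]]' --jaw '[0.5,0.5,0.5,0.5,0.5]'

```text
time: 8.9
tool_pos: [0.5828, -0.0256, 0.2715]
orientation: [0.021, 1.0, 0.0, 0.003]
contact_force: [0.7, 0.4, 14.2]
gripper_width: 0.0432
```

>>> apply_moves --travel '[[-0.009,0,0],[-0.018,0,0.0015],[-0.027,0,0.0035],[-0.036,0,0.006],[-0.045,0,0.008],[-0.045,0,0.008]]' --angular '[[0,0,0],[0,0,0],[0,0,0],[0,0,0],[0,0,0],[0,0,0]]' --jaw '[0.5,0.5,0.5,0.5,0.5,0.5]'

```text
time: 9.5
tool_pos: [0.6023, -0.0264, 0.2694]
orientation: [0.021, 1.0, 0.0, 0.006]
contact_force: [3.7, -1.0, 16.3]
gripper_width: 0.0428
```

Run:
```python
from h import *
f=grab('side');s=manip.get_obs();print(s['tool_pos'],s['contact_force'],s['joint_positions'].round(2))
A=cv2.resize(f['frame'][150:250,190:310],None,fx=5,fy=5,interpolation=cv2.INTER_CUBIC)
cv2.imwrite('pics/s6.png',A[:,:,::-1])
```

```text
[ 0.60216784 -0.02637106  0.2694633 ] [ 3.26191292 -0.28287091 15.72728275] [-0.25  0.52  0.29  1.8  -0.19  0.83  1.66]
```

View pics/s6.png

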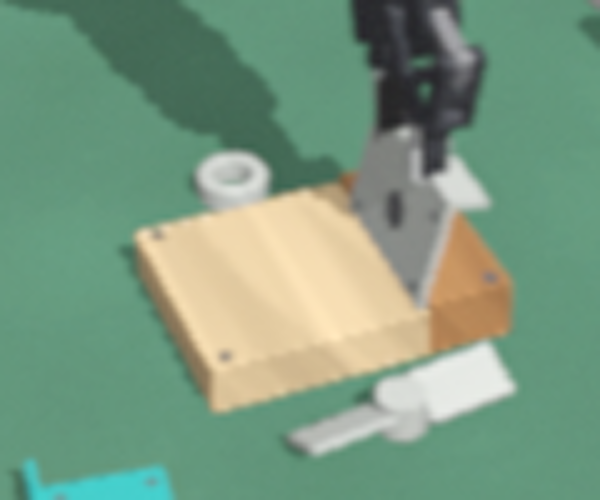

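The plate is about 10° past upright, pinned by the finger's press. I'll move on a little, then release upward.

>>> apply_moves --travel '[[-0.01,0,0.001],[-0.02,0,0.001],[-0.025,0,-0.003],[-0.03,0,-0.01],[-0.03,0,-0.03],[-0.03,0,-0.06],[-0.03,0,-0.1],[0.05,0,-0.2],[0.15,0,-0.2],[0.25,0,-0.2],[0.35,0,-0.2],[0.35,0,-0.2]]' --angular '[[0,0,0],[0,0,0],[0,0,0],[0,0,0],[0,0,0],[0,0,0],[0,0,0],[0,0,0],[0,0,0],[0,0,0],[0,0,0],[0,0,0]]' --jaw '[0.5,0.5,0.5,0.5,0.5,0.5,0.5,0.5,0.5,0.5,0.5,0.5]'

```text
time: 10.75
tool_pos: [0.4542, -0.0205, 0.3461]
orientation: [0.022, 1.0, 0.001, -0.002]
contact_force: [1.1, -0.2, -0.6]
gripper_width: 0.0429
```

Run:
```python
from h import *
f=grab('side');g=grab('top');s=manip.get_obs();print(s['tool_pos'],s['contact_force'])
A=cv2.resize(f['frame'][150:250,190:310],None,fx=4,fy=4,interpolation=cv2.INTER_CUBIC)
B=cv2.resize(g['frame'][155:235,215:335],None,fx=4,fy=4,interpolation=cv2.INTER_CUBIC)
cv2.imwrite('pics/s7.png',np.vstack([A,B])[:,:,::-1][:600])
```

```text
[ 0.45855151 -0.02017945  0.34696922] [ 0.53290071  0.45525365 -0.25685874]
```

View pics/s7.png

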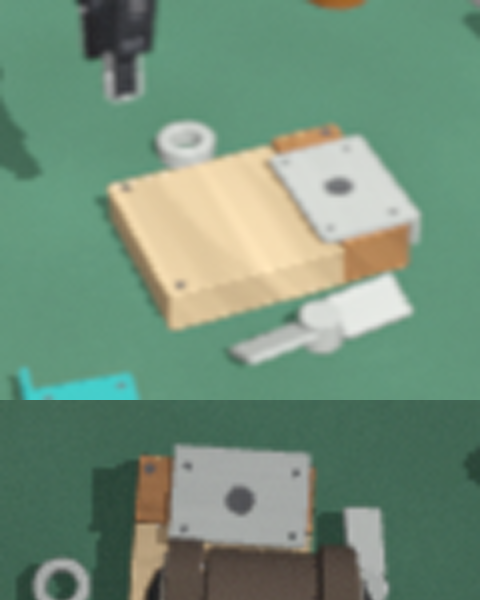

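The plate is face down and flat on the platen, with its lip over the far end. I'll check the numbers.

Run:
```python
from h import *
f=grab('side');g=grab('top')
yaw=-.043;ex=np.array([np.cos(yaw),np.sin(yaw)]);ey=np.array([-ex[1],ex[0]]);O=np.array([.5935,-.0130])
B=lambda P:(1000*((P[:2]-O)@np.c_[ex,ey])).round(1)
for p in((272,157),(362,136),(418,215),(328,242)):print(B(onplane(f,(p[0]/4+190,p[1]/4+150),.04)))
for p in((175,445),(311,455),(308,547)):print('top',B(onplane(g,(p[0]/4+215,(p[1]-400)/4+155),.04)))
a=cv2.imread('pics/side0.png').astype(int);b=f['frame'][:,:,::-1].astype(int)
m=(abs(a-b).max(2)>45).astype('uint8')
for q in cv2.connectedComponentsWithStats(m)[2][1:]:
    if q[4]>15: print('diff',q)
```

```text
[-10.   33.1]
[60.  31.7]
[ 57.4 -66.8]
[-11.2 -69.9]
top [57.1 37.7]
top [ 56.4 -63. ]
top [-12.4 -64.6]
diff [  0   0  37 122 908]
diff [73  0  6 16 48]
diff [124   0  57  36 564]
diff [165   0  56  12 258]
diff [82 15 14  4 24]
diff [ 187   14   51  161 3982]
diff [  76   16   32   82 1298]
diff [209  86  12  15  84]
diff [ 69 110   6   4  20]
diff [ 97 118  33  12 193]
diff [  0 126  37  20 294]
diff [ 27 141   7  10  16]
diff [ 30 145  18  15  86]
diff [  0 155  59  54 813]
diff [  8 165  20  24 292]
diff [257 184  38  27 622]
diff [224 196  26  24 251]
```

```bash
python3 -c "
from h import *
print(manip.get_obs()['contact_force']);print(manip.close_job())"
```

```text
[-0.76637835  0.24190405  0.91086449]
the job is handed in; nothing more can be done
None
```

I turned the cover over and handed the job in at about 11 s; no verdict is reported. I pushed it up against the step with half-open fingertips, then carried the lip up and over on an arc until it fell onto the platen.

- **Final position:** in both cameras the cover lies face down and flat on the platen. The lip is at about x = 57–60 mm in the board frame (50–85 allowed), and the middle is at about y = -13 to -18 mm (within ±45).
- **Forces:** the highest reading I took was about 27 N, at roughly 45° of tilt, against the 35 N limit. I eased off there and later readings were 10–19 N. I only read forces at the end of each move, so a short peak in between could have been missed.
- **Surroundings:** in the side view, before and after pictures differ only at the robot, shadows, board and cover. The collar and blade look untouched. The arm is retracted and touches nothing.
- **Disagreement:** the two cameras differ by about 4–6 mm in board y. That is well inside the tolerance.

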